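# Wedge the cassette back into the sprung parts rack

### The arm

A 6-joint arm with a two-finger parallel gripper is mounted at the origin on the work surface. World frame = base frame: x ahead of the robot, y to its left, z up, the work surface at z = 0. Lengths are in mm, angles in degrees, forces in N, time in s.
With the tool pointing down it reaches from about 350 to 850 mm from the base axis. Payload 8.1 kg.
Tool frame: the origin (TCP) lies midway between the tips of the shut fingers; the grasp point (between the pads) lies 19 mm behind it; z points along the fingers, y is the line along which they close (so a half turn about z gives the same grasp; the last joint's range is limited). The gripper opens to 85 mm and grips with 20 to 120 N. Pads are 22 mm wide; open, the fingers measure 114 mm over their backs; the gripper's body (76 mm by 85 mm) begins 54 mm behind the grasp point. The pads swing forward as they close: fully open they stand 13 mm farther back than shut.
Start: joints at [62.315, 7.471, 85.268, -0, 87.261, -4.893], TCP at [232.414, 553.163, 231.292] pointing down, gripper open.
Joint ranges: [-169.43, 169.43], [-51.17, 129.36], [1.28, 143.12], [-76.62, 256.62], [0, 156.53], [-152.29, 152.29]. Speed limits (degrees/s): [136.94, 136.94, 159.86, 180, 180, 180].

### API

Orientations are given as [roll, pitch, yaw] about the fixed x, y, z axes, in that order (R = Rz(yaw) Ry(pitch) Rx(roll)).
In Python, from bench import sense, snapshot, order, finder gives the robot as it stands.
- The arm moves only by the tool send_rows, never from a script. Its argument "steps" is a list of rows, each a list of 2 entries, a list of its own where there are three numbers: the shift along the world's x, y, z in units of 30 mm (1.0 is 30 mm), then the turn, a rotation vector about the world's x, y, z in rad. In form: [[[dx, dy, dz], [wx, wy, wz]], ...]. A call has 1 to 10 rows; each row is the pose to reach, as a shift and turn from the pose commanded when the call began; what a row does not reach only later rows make up. A row lasts 1/8 s, in which the tool goes at most 62.5 mm and 10.7 degrees, less where a joint would pass 70% of its speed; a pose out of reach is approached as far as the arm can. A call with a gripper value outside its range is refused whole. "fingers" is the closure, from 0 (fully open) to 1 (shut), set as the call begins (left out, the last holds). The fingers move at their own pace and stop on an object; "squeeze" is the grip in N (left out, the last holds). Time passes only in rows, so rows that repeat a pose let the fingers close. It gives the time, the measured TCP pose, the force, the opening and the grip force at its end, in the units of the state.
- sense(): the state, without advancing time (a new reading comes with each control period).
- snapshot(name): name is "side" or "top" or "wrist"; returns a dict with "img" (480x640x3 uint8, red, green, blue), "K" (3x3 intrinsics, pixels), "k1" (the pictures are not rectified: a ray, as slopes to the right and down, at radius r is drawn at 1 + k1 r^2 times it, then the intrinsics apply), "pose" (4x4, takes a point from camera to world coordinates). Camera axes: x right, y up, looking along -z (the intrinsics and any distortion apply to the point x, -y, -z); pixel columns grow to the right and rows downward; lengths in mm; the calibration is good to about 2 mm. A picture is of the moment at which its call begins. There is no depth.
- order.hand_in(): hands the job in; it is judged then, once.
Trained networks look in the newest picture that a camera, given by its name, has taken for a name from the list of things; names that differ only in an ending like _2 or _b are one class to them, and where a whole thing is asked for, a point or a joint stands for the part that bears it (a point fixed in the world has none). Each returns a list of dicts, best first, with "confidence" (0 to 1); they miss things now and then, are a little off and sometimes report something else, mostly with a low value. They report only what shows in the picture. A call takes as long as a camera call. They do not tell look-alikes from the thing itself.
- finder.find_in(label, camera): "box" ([left, top, width, height] as shares, 0 to 1, of the picture: columns of its width, rows of its height, round what is visible of it).
- finder.trace(label, camera): "mask" (480x640 bool, what is visible of it) and "box" ([left, top, width, height] as shares, 0 to 1, of the picture: columns of its width, rows of its height, round what is visible of it).
- finder.pinpoint(label, camera): "at" ([column, row] as shares, 0 to 1, of the picture: columns of its width, rows of its height: a listed point, or the origin of a listed thing).
The state is a dict: "time": time; "joint_pos": joint angles; "qd": joint speeds; "joint_efforts": joint torques, N m; "tool_pos": TCP position; "tcp_rot": TCP orientation; "ft_force": force on the tool from outside, world axes, zero at the start; "wrist_torque": the same for the moment, N m; "finger_gap": finger opening in mm; "grip_force": force on a finger pad.
Only numpy, scipy, OpenCV 4.12 (cv2) and the standard library are available. Lean on these libraries where they do the work, as an engineer would, in place of code of your own. Each camera call takes 0.05 s, during which the arm holds its last target. There are 200 camera calls.

### The job

Take the black cassette out of the grey dock and work it down into the packed row in the aluminium rack, lengthwise in the middle, between the second and third cassette from the rigid end wall, easing them apart against the sprung end plate without forcing or toppling any. Press it firmly but without ramming until it bears on the support rail hidden under the row, upright and square with the others, then let go; leave everything else on the bench where it is.

Things in the scene. Friction and masses are not known exactly. Their poses are not given: they have to be found in the camera images.
- cassette_tab (a point): Grip point of the cassette to put away, in the upright tab centred on its top. The tab is 28 mm long (x), 10 mm thick (y), 45 mm tall. This point is on the tab's middle plane, 112 mm above the cassette's underside, 27 mm above the top of the block, 18 mm below the top of the tab. z up, x along the cassette (both ends alike).
- cassette: Cassette to put away: slick black plastic block 110 (x) x 18 (y) x 85 mm plus tab, about 180 g; origin at the centre of its underside. Foot: full-length wedge, 6 mm thick at the bottom, 18 mm at 16 mm up. Top bevelled: 18 mm thick at 71 mm, 6 mm at 85 mm. Starts upright in the dock. It may bear on the rail, row2 or row3 with at most 30 N each.
- dock: Fixed grey dock in which the cassette stands: base 150 x 75 mm, origin at the centre of its underside, floor 8 mm up; slot along its x between walls 21 mm apart (y), 40 mm above the table. Lift the cassette straight up.
- rack: Fixed aluminium rack; the row runs along its y. Origin on the table under it; floor 8 mm up; lips 16 mm high, inner faces at x = -65, 65. Under the row a 24 mm wide rail runs along y at x = 0, clamped anywhere from 2 to 10 mm above the floor: its height is not measured, the cassette stands on it. Rigid end wall at -y (inner face y = -70 mm, top 92 mm up), sprung follower at +y. Row1, row2 hardly give; row3 to row5 yield to +y.
- follower (a joint): Sprung end plate of the rack, sliding along the rack's +y, in m: 0 at rest (about 2 mm of play in the row), 0.016 with the cassette in, at most 0.028. Pushes back with 3 N at 0, 1.3 N more per 10 mm. It is damped (60 N per m/s). Friction holds a half-inserted cassette: it does not sink by its weight. Pushing it down takes up to 10 N before it meets the rail.
- row1: Loose cassette 1 of 5 in the row, counted from the rigid wall; block, wedge foot and bevelled top like the one to put away (160 g), but its tab is 22 mm long, 6 mm thick, 24 mm tall; its tab at x = -40 mm, and a recess in its foot clears the rail: it stands on the floor. Origin at the centre of its underside, axes as the rack's. Neighbours almost touch: only a V groove 12 mm wide opens between their tops.
- row2: Loose cassette 2 of 5 in the row, counted from the rigid wall; block, wedge foot and bevelled top like the one to put away (160 g), but its tab is 22 mm long, 6 mm thick, 24 mm tall; its tab at x = +40 mm, and a recess in its foot clears the rail: it stands on the floor. Origin at the centre of its underside, axes as the rack's. Neighbours almost touch: only a V groove 12 mm wide opens between their tops.
- row3: Loose cassette 3 of 5 in the row, counted from the rigid wall; block, wedge foot and bevelled top like the one to put away (160 g), but its tab is 22 mm long, 6 mm thick, 24 mm tall; its tab at x = -40 mm, and a recess in its foot clears the rail: it stands on the floor. Origin at the centre of its underside, axes as the rack's. Neighbours almost touch: only a V groove 12 mm wide opens between their tops.
- row4: Loose cassette 4 of 5 in the row, counted from the rigid wall; block, wedge foot and bevelled top like the one to put away (160 g), but its tab is 22 mm long, 6 mm thick, 24 mm tall; its tab at x = +40 mm, and a recess in its foot clears the rail: it stands on the floor. Origin at the centre of its underside, axes as the rack's. Neighbours almost touch: only a V groove 12 mm wide opens between their tops.
- row5: Loose cassette 5 of 5 in the row, counted from the rigid wall; block, wedge foot and bevelled top like the one to put away (160 g), but its tab is 22 mm long, 6 mm thick, 24 mm tall; its tab at x = -40 mm, and a recess in its foot clears the rail: it stands on the floor. Origin at the centre of its underside, axes as the rack's. Neighbours almost touch: only a V groove 12 mm wide opens between their tops.
- bin: Fixed blue bin 150 x 100 x 60 mm of black clips; dock and bin may be on either side. Origin under its centre.
- screwdriver: Bystander: screwdriver lying down.
- glue: Bystander: white bottle, 36 mm wide, 110 mm tall. Origin under its centre.
- can: Bystander: dark can, 70 mm wide, 100 mm tall. Origin under its centre.
- cup: Bystander: white cup, 80 mm wide, 80 mm tall. Origin under its centre.
- tape: Bystander: paper ring, 90 mm wide, 24 mm tall. Origin under its centre.
- clamp: Bystander: small steel vice, 50 x 30 mm. Origin under its centre.
Things that resemble listed ones, but are neither listed nor needed, are in the scene too. What is shaped like the row5 but blue, green or pink is not meant.

How it is judged (in metres and radians):
On the way, in this order (a step that is already met when the one before it is completed fails the run):
1. the cassette is lifted clear of the dock (z of cassette in the frame of dock above 0.06 m), for 0.1 s.
2. the cassette's foot is wedged between row2 and row3, which still stand (z of cassette in the frame of rack below 0.058 m and value of joint follower above 0.008 m and y of cassette in the frame of row2 above 0.012 m and y of cassette in the frame of row3 below -0.012 m), for 0.1 s.
3. the cassette is pressed firmly on the rack's rail (over 4 N) (z of cassette in the frame of rack below 0.02 m and x of cassette in the frame of rack between -0.01 and 0.01 m and contact force between cassette and rack above 4 N), for 0.1 s.
At the end, for the whole second after the job is handed in: The cassette stands between row2 and row3, underside at most 12 mm above the rack floor (down on the rail), within 10 mm of its middle in x, square to 0.08 and upright to 0.07 rad; the other five stand on the floor (4 mm), upright to 0.07 rad, within 13 mm of its middle in x; all at rest (z of cassette in the frame of rack between 0.004 and 0.02 m and x of cassette in the frame of rack between -0.01 and 0.01 m and y of cassette in the frame of row2 between 0.015 and 0.023 m and y of cassette in the frame of row3 between -0.023 and -0.015 m and angle between the x axis of cassette and the x axis of rack, either way round below 0.08 rad and angle between each of cassette, row1, row2, row3, row4, row5's own z axis and vertical below 0.07 rad and linear speed of each of cassette, row1, row2, row3, row4, row5 below 0.02 m/s and z of each of row1, row2, row3, row4, row5 in the frame of rack below 0.012 m and x of row1 in the frame of rack between -0.013 and 0.013 m and x of row2 in the frame of rack between -0.013 and 0.013 m and x of row3 in the frame of rack between -0.013 and 0.013 m and x of row4 in the frame of rack between -0.013 and 0.013 m and x of row5 in the frame of rack between -0.013 and 0.013 m); the robot touches nothing.
It fails at once if a cassette of the row topples (leans more than 0.3 rad) (angle between any of row1, row2, row3, row4, row5's own z axis and vertical above 0.3 rad).
It fails at once if the cassette is rammed down on the rack (over 30 N) (contact force between cassette and rack above 30 N).
It fails at once if the cassette is forced against row2 or row3 (over 30 N) (contact force between cassette and row2 above 30 N or contact force between cassette and row3 above 30 N).
It fails at once if the robot presses on a cassette of the row (over 8 N) (contact force between any of the arm, the fingers and row1 above 8 N or contact force between any of the arm, the fingers and row2 above 8 N or contact force between any of the arm, the fingers and row3 above 8 N or contact force between any of the arm, the fingers and row4 above 8 N or contact force between any of the arm, the fingers and row5 above 8 N).
It fails at once if a bystander is pushed more than 30 mm (distance of any of screwdriver, glue, can, cup, tape, clamp from where it was at the start of the episode above 0.03 m).
It also fails if it takes over 70 s, if anything falls off the work surface, if the arm or the gripper's body presses on something with over 40 N, if the wrist force passes 120 N, or if a joint passes its speed limit or range.

## Working session

There is one attempt and no reset: what is moved stays moved. The work goes in short steps, Python scripts to look and compute and a tool call to move; the robot and the scene stay as the last step left them, time stands still between calls to the robot, and variables do not carry over. Pictures are saved under pics/ and viewed, at most 10 in all, crops included, and the job is handed in when it is done.

Besides the shell and the picture viewer there is one more tool, called after "Call:" as name(argument=value, ...), one argument or row to a line, values as JSON. send_rows: Moves the arm, as the interface text tells. Its arguments: {"type":"object","properties":{"steps":{"type":"array"},"fingers":{"type":"number"},"squeeze":{"type":"number"}},"required":["steps"]}

```bash
mkdir -p pics; cat > h.py <<'E'
import numpy as np, cv2, sys
from bench import sense, snapshot, order, finder
def ray(s,uv):
    K=s["K"]; k=np.array([s["k1"],0,0,0,0],float)
    # slopes distortion: r^2 model
    p=cv2.undistortPoints(np.array([[uv]],float),np.array(K,float),k)[0,0]
    P=np.array(s["pose"]); d=P[:3,:3]@np.array([p[0],-p[1],-1.]); return P[:3,3],d
def onz(s,uv,z):
    o,d=ray(s,uv); return o+d*(z-o[2])/d[2]
def proj(s,X):
    P=np.array(s["pose"]); c=P[:3,:3].T@(np.array(X,float)-P[:3,3]); p=np.array([c[0],-c[1]])/-c[2]
    p=p*(1+s["k1"]*(p@p)); K=np.array(s["K"]); return K[:2,:2]@p+K[:2,2]
def px(a): return np.array(a)*[640,480]
def save(s,n): cv2.imwrite("pics/"+n+".png",s["img"][:,:,::-1])
E
python3 - <<'E'
from h import *
np.set_printoptions(precision=1,suppress=True)
for c in ["top","side"]:
    s=snapshot(c); save(s,c+"0"); print(c,np.array(s["pose"])[:3,3], s["k1"])
    for l in ["cassette_tab","cassette","dock","rack","row1","row2","row3","row4","row5"]:
        r=finder.pinpoint(l,c)
        for q in r[:4]:
            p=px(q["at"]); z={"cassette_tab":120}.get(l,0)
            print(l,round(q["confidence"],2),p,onz(s,p,z)[:2])
print(sense())
E
```

```text
top [ 405.6   -5.  1066. ] -0.09683710563326668
cassette_tab 0.89 [490.1 274.1] [ 520.1 -279.6]
cassette 0.9 [473.4 281.6] [ 521.3 -281.1]
cassette 0.6 [348.4 153.4] [783.6 -52.8]
dock 0.75 [471.  284.3] [ 516.3 -276. ]
dock 0.19 [346.  150.8] [789.2 -48.2]
rack 0.55 [332.3 258.4] [574.4 -14.3]
row1 0.84 [235.3 334.6] [435.7 171.2]
row1 0.8 [365.  264.1] [561.5 -76.1]
row1 0.67 [392.5 359.1] [ 382.3 -119.8]
row1 0.61 [327.  259.7] [572.2  -4.1]
row2 0.84 [235.3 334.6] [435.7 171.2]
row2 0.8 [365.  264.1] [561.5 -76.1]
row2 0.67 [392.5 359.1] [ 382.3 -119.8]
row2 0.61 [327.  259.7] [572.2  -4.1]
row3 0.84 [235.3 334.6] [435.7 171.2]
row3 0.8 [365.  264.1] [561.5 -76.1]
row3 0.67 [392.5 359.1] [ 382.3 -119.8]
row3 0.61 [327.  259.7] [572.2  -4.1]
row4 0.84 [235.3 334.6] [435.7 171.2]
row4 0.8 [365.  264.1] [561.5 -76.1]
row4 0.67 [392.5 359.1] [ 382.3 -119.8]
row4 0.61 [327.  259.7] [572.2  -4.1]
row5 0.84 [235.3 334.6] [435.7 171.2]
row5 0.8 [365.  264.1] [561.5 -76.1]
row5 0.67 [392.5 359.1] [ 382.3 -119.8]
row5 0.61 [327.  259.7] [572.2  -4.1]
side [524.8 672.3 714.1] 0.025835787037
[... 448 characters left out ...]
0.77 [405.3 253.3] [ 374. -110.]
row3 0.71 [302.6 352.2] [595.6 180.4]
row4 0.78 [388.1 350. ] [431.6 167.2]
row4 0.77 [405.3 253.3] [ 374. -110.]
row4 0.71 [302.6 352.2] [595.6 180.4]
row5 0.78 [388.1 350. ] [431.6 167.2]
row5 0.77 [405.3 253.3] [ 374. -110.]
row5 0.71 [302.6 352.2] [595.6 180.4]
{'time': 1.0, 'joint_pos': array([62.3,  7.5, 85.3,  0. , 87.3, -4.9]), 'qd': array([ 0.1,  0. ,  0. , -0.1, -0.1, -0. ]), 'joint_efforts': array([  0. , -56.9, -50.1,  -0. ,   0. ,  -0. ]), 'tool_pos': array([232.4, 553.2, 231.3]), 'tcp_rot': array([180. ,  -0. , 157.2]), 'ft_force': array([ 0.4,  1.3, -0.2]), 'wrist_torque': array([0., 0., 0.]), 'grip_force': 0.0, 'finger_gap': 85.39460013977173}
```

```bash
ls pics
```

```text
side0.png
top0.png
```

View pics/top0.png

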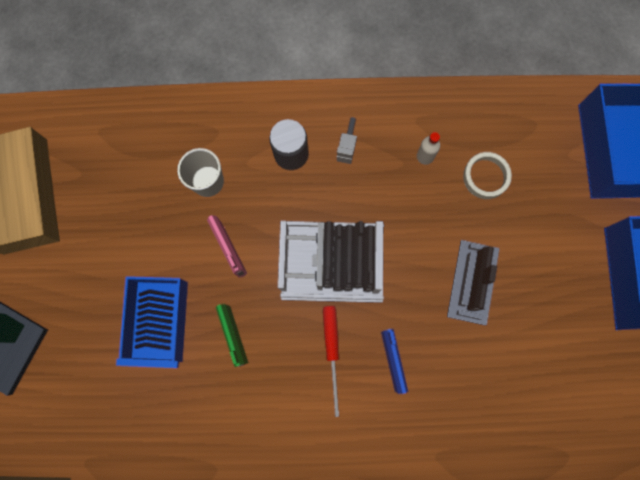

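View pics/side0.png

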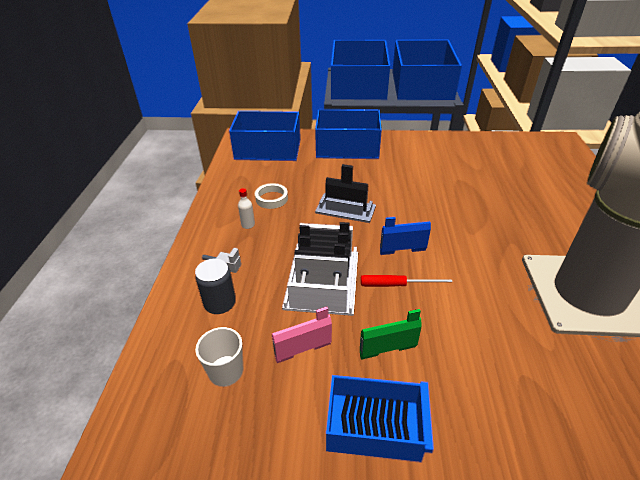

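The top view shows the rack at about (332,260). The row sits on its right, against the rigid wall at about (380,260), and the follower is on the left. The dock with the black cassette is at (474,282), its tab at about (490,272). The look-alikes are pink at (225,245), green at (231,335) and blue at (394,360); only the block in the grey dock is black, so that is the one meant. The side view agrees: dock at (346,200), bin at (380,415).

I'll move above the dock and take a close look.

Call:
send_rows(
  steps=[
    [[9.6,-27.8,3.3],[0,0,0.223]],
    [[9.6,-27.8,3.3],[0,0,0.223]],
    [[9.6,-27.8,3.3],[0,0,0.223]],
    [[9.6,-27.8,3.3],[0,0,0.223]],
    [[9.6,-27.8,3.3],[0,0,0.223]],
    [[9.6,-27.8,3.3],[0,0,0.223]],
    [[9.6,-27.8,3.3],[0,0,0.223]],
    [[9.6,-27.8,3.3],[0,0,0.223]],
    [[9.6,-27.8,3.3],[0,0,0.223]],
    [[9.6,-27.8,3.3],[0,0,0.223]],
  ],
  fingers=0,
)

```text
time: 2.25
tool_pos: [435.5, -36.0, 301.7]
tcp_rot: [180.0, 0.1, 170.0]
ft_force: [0.8, 0.7, 1.3]
finger_gap: 85.5
grip_force: 0.0
```

Call:
send_rows(
  steps=[
    [[2.8,-8.1,0.8],[0,0,0]],
    [[2.8,-8.1,0.8],[0,0,0]],
    [[2.8,-8.1,0.8],[0,0,0]],
    [[2.8,-8.1,0.8],[0,0,0]],
    [[2.8,-8.1,0.8],[0,0,0]],
    [[2.8,-8.1,0.8],[0,0,0]],
    [[2.8,-8.1,0.8],[0,0,0]],
  ],
)

```text
time: 3.12
tool_pos: [519.1, -275.6, 325.4]
tcp_rot: [180.0, 0.0, 170.1]
ft_force: [0.1, 1.0, 0.0]
finger_gap: 85.2
grip_force: 0.0
```

```bash
python3 - <<'E'
from h import *
np.set_printoptions(precision=1,suppress=True)
s=snapshot("wrist"); save(s,"w1"); print(np.array(s["pose"])[:3], sense()["tool_pos"],sense()["joint_pos"])
for l,z in [("cassette_tab",120),("cassette",8),("dock",0)]:
    for q in finder.pinpoint(l,"wrist")[:2]:
        p=px(q["at"]); print(l,round(q["confidence"],2),p,onz(s,p,z)[:2])
for l in ("cassette_tab","dock"):
    for q in finder.trace(l,"wrist")[:1]:
        c,_=cv2.findContours(q["mask"].astype(np.uint8),0,1); c=max(c,key=cv2.contourArea); print(l,cv2.minAreaRect(c),cv2.boxPoints(cv2.minAreaRect(c)))
E
```

```text
[[   0.2   -0.9   -0.3  442.2]
 [   1.     0.2    0.1 -261.5]
 [   0.    -0.3    1.   466.8]] [ 519.1 -275.5  325.5] [ -33.     4.4   78.8    0.    96.8 -113. ]
cassette_tab 0.64 [321.2 216.3] [ 521.2 -276.5]
cassette 0.64 [322.5 194.9] [ 518.6 -274.7]
dock 0.56 [317.9 194.5] [ 518.3 -281. ]
cassette_tab ((319.2948303222656, 206.01805114746094), (16.153427124023438, 102.54268646240234), 3.5035314559936523) [[308.1 256.7]
 [314.4 154.3]
 [330.5 155.3]
 [324.2 257.7]]
dock ((318.91705322265625, 194.7934112548828), (58.73059844970703, 111.39314270019531), 5.47736930847168) [[284.4 247.4]
 [295.  136.5]
 [353.5 142.2]
 [342.8 253. ]]
```

View pics/w1.png

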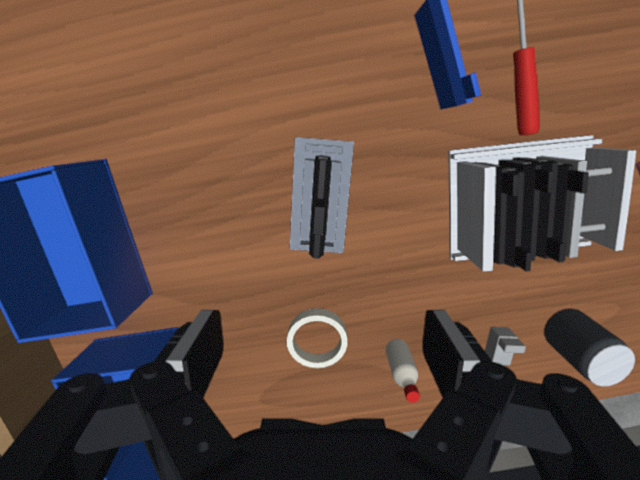

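The wrist view shows the grey dock with corners at about (296,137), (354,142), (343,253) and (290,250). The black cassette in it runs from (322,155) to (317,257). I'll fit the dock pose and overlay the cassette model.

```bash
cat >> h.py <<'E'
def T(x,y,a,pts,z0=0):
    c,s=np.cos(a),np.sin(a); p=np.array(pts,float); return np.c_[x+c*p[:,0]-s*p[:,1],y+s*p[:,0]+c*p[:,1],p[:,2]+z0]
def box(cx,lx,ly,z0,z1):
    return [[cx+i*lx/2,j*ly/2,z] for z in (z0,z1) for i,j in ((1,1),(1,-1),(-1,-1),(-1,1))]
def draw(im,s,P,col,k,off):
    q=[((proj(s,p)-off)*k+k/2).astype(int) for p in P]
    for a,b in [(0,1),(1,2),(2,3),(3,0),(4,5),(5,6),(6,7),(7,4),(0,4),(1,5),(2,6),(3,7)]: cv2.line(im,tuple(map(int,q[a])),tuple(map(int,q[b])),col,1)
E
python3 - <<'E'
from h import *
from scipy.optimize import least_squares
np.set_printoptions(precision=2,suppress=True)
s=snapshot("wrist"); im=s["img"].astype(int)
# dock base: fit to corners at z=8 top edges
obs=np.array([[296,137],[354,142],[343,253],[290,250]],float)
for z in (0,8):
    w=np.array([onz(s,o,z)[:2] for o in obs]); e=(w[2]+w[3]-w[0]-w[1])/2
    print(z,w.mean(0),np.degrees(np.arctan2(e[1],e[0])),np.linalg.norm(e),np.linalg.norm(w[1]-w[0]),np.linalg.norm(w[2]-w[3]))
    print(w)
x,y=518,-279; a=np.radians(-11)
off=np.array([270,115]);k=5
c=cv2.resize(s["img"][115:275,270:370,::-1],None,fx=k,fy=k,interpolation=cv2.INTER_CUBIC)
cv2.imwrite("pics/w1r.png",c)
t=s["img"].astype(int).sum(2)
for r in range(140,262,6): 
    b=np.where(t[r,295:350]<130)[0]+295; print(r,b.min() if len(b) else 0,b.max() if len(b) else 0)
draw(c,s,T(x,y,a,box(0,150,75,0,8)),(0,255,0),k,off); draw(c,s,T(x,y,a,box(0,110,6,8+84,8+85)),(0,0,255),k,off); draw(c,s,T(x,y,a,box(0,28,10,93,138)),(0,255,255),k,off)
cv2.imwrite("pics/w1c.png",c)
E
```

```text
0 [ 523.84 -278.99] -14.3104883226825 152.2984936854235 74.7270108920089 74.89534995064481
[[ 440.61 -296.32]
 [ 459.51 -224.02]
 [ 606.25 -261.37]
 [ 589.   -334.25]]
8 [ 522.44 -278.7 ] -14.310488322682506 149.6885945894711 73.44643382620337 73.61188810281476
[[ 440.64 -295.73]
 [ 459.21 -224.67]
 [ 603.45 -261.38]
 [ 586.49 -333.01]]
140 0 0
146 0 0
152 0 0
158 316 330
164 316 330
170 315 330
176 315 329
182 314 329
188 314 328
194 314 328
200 313 328
206 313 327
212 312 327
218 312 326
224 312 326
230 311 325
236 311 325
242 310 324
248 311 323
254 311 322
260 0 0
```

View pics/w1c.png

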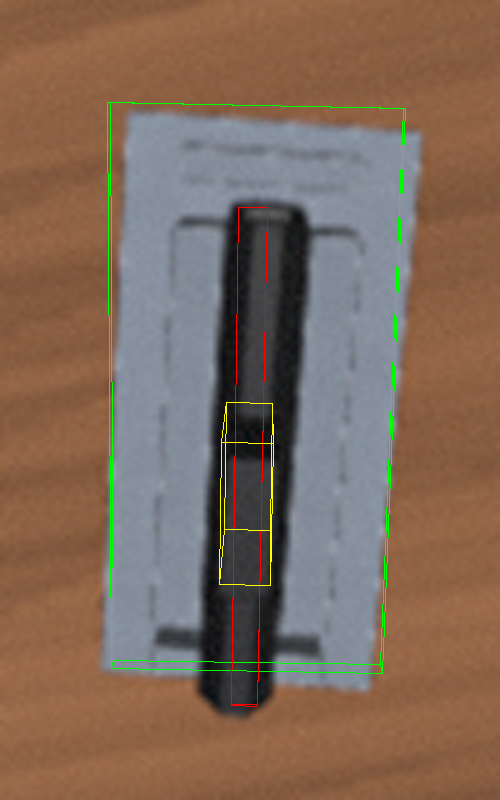

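The crop confirms the black cassette in the grey dock. Its angle is about -14° rather than -11°, and the centre is about 4 mm further in +x. I'll refine it from the ridge.

```bash
python3 - <<'E'
from h import *
np.set_printoptions(precision=2,suppress=True)
s=snapshot("wrist")
# black body silhouette = max width edges at z=79 (18 thick); ends of block at z=93
L=lambda uv,z:onz(s,uv,z)[:2]
for r0,z in ((164,79),(188,79),(212,79),(236,79)):
    pass
tbl={158:(316,330),170:(315,330),182:(314,329),194:(314,328),206:(313,327),218:(312,326),230:(311,325),242:(310,324)}
M=np.array([L(((a+b)/2,r),79) for r,(a,b) in tbl.items()])
d=np.linalg.svd(M-M.mean(0))[2][0]; print("ang",np.degrees(np.arctan(d[1]/d[0])),M.mean(0))
n,f=L((323,156),93),L((317,257),93); print(n,f,(n+f)/2,np.linalg.norm(f-n))
y_at=lambda x:M.mean(0)[1]+(x-M.mean(0)[0])*d[1]/d[0]
print("y at 522", y_at(522.))
for uv in ((321,206.8),(318.5,242)): print("tab?",L(uv,93),L(uv,138))
E
```

```text
ang -14.140519047019575 [ 512.75 -277.19]
[ 464.46 -265.6 ] [ 573.18 -291.48] [ 518.82 -278.54] 111.7574324975436
y at 522 -279.51947453211545
tab? [ 517.02 -276.97] [ 508.02 -275.19]
tab? [ 555.92 -286.67] [ 542.24 -283.71]
```

Call:
send_rows(
  steps=[
    [[0.03,-0.12,-1.5],[0,0,-0.072]],
    [[0.03,-0.12,-3.0],[0,0,-0.072]],
    [[0.03,-0.12,-4.2],[0,0,-0.072]],
    [[0.03,-0.12,-5.2],[0,0,-0.072]],
    [[0.03,-0.12,-5.2],[0,0,-0.072]],
    [[0.03,-0.12,-5.2],[0,0,-0.072]],
  ],
)

```text
time: 4.28
tool_pos: [520.6, -280.9, 170.5]
tcp_rot: [-180.0, 0.1, 165.9]
ft_force: [1.4, -0.1, 0.4]
finger_gap: 85.6
grip_force: 0.0
```

```bash
python3 - <<'E'
from h import *
s=snapshot("wrist"); print(sense()["tool_pos"],sense()["tcp_rot"])
k=4;off=np.array([240,60]);c=cv2.resize(s["img"][60:210,240:400,::-1],None,fx=k,fy=k,interpolation=cv2.INTER_CUBIC)
x,y=520,-279.2;a=np.radians(-14.1)
draw(c,s,T(x,y,a,box(0,110,6,92,93)),(0,0,255),k,off); draw(c,s,T(x,y,a,box(0,28,10,93,138)),(0,255,255),k,off)
cv2.imwrite("pics/w2c.png",c); print(proj(s,(520,-279.2,138)))
E
```

```text
[ 521.01724317 -281.1247452   171.1190056 ] [-1.79943141e+02  1.56762742e-01  1.65863613e+02]
[323.85096368 282.73824624]
```

View pics/w2c.png

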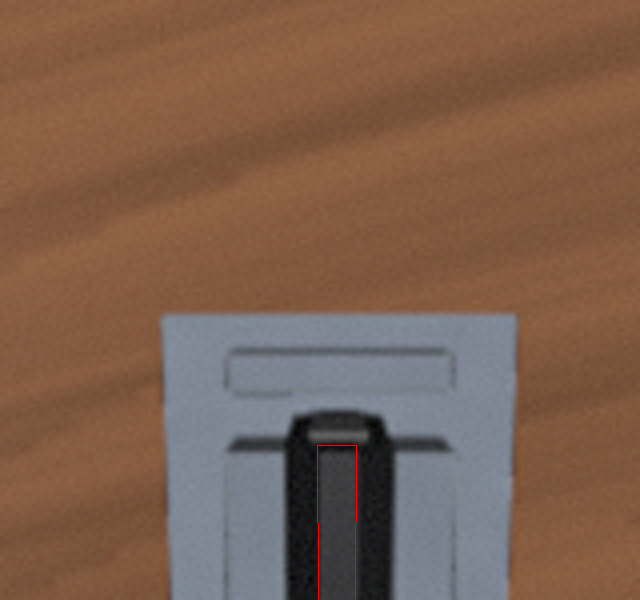

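The overlay matches the cassette to within 1 mm. I'll descend and grip.

Call:
send_rows(
  steps=[
    [[-0.05,0.06,-0.8],[0,0,0]],
    [[-0.05,0.06,-1.6],[0,0,0]],
    [[-0.05,0.06,-2.1],[0,0,0]],
    [[-0.05,0.06,-2.33],[0,0,0]],
    [[-0.05,0.06,-2.33],[0,0,0]],
    [[-0.05,0.06,-2.33],[0,0,0]],
  ],
)

```text
time: 5.08
tool_pos: [519.2, -279.2, 100.2]
tcp_rot: [-180.0, 0.1, 165.9]
ft_force: [-0.7, -0.1, -0.1]
finger_gap: 85.6
grip_force: 0.0
```

Call:
send_rows(
  steps=[
    [[0,0,0],[0,0,0]],
    [[0,0,0],[0,0,0]],
    [[0,0,0],[0,0,0]],
    [[0,0,0],[0,0,0]],
    [[0,0,0],[0,0,0]],
    [[0,0,0],[0,0,0]],
    [[0,0,0],[0,0,0]],
    [[0,0,0],[0,0,0]],
  ],
  fingers=1,
  squeeze=80,
)

```text
time: 6.08
tool_pos: [518.7, -278.8, 99.3]
tcp_rot: [-180.0, 0.0, 165.9]
ft_force: [0.3, -0.6, 2.1]
finger_gap: 9.3
grip_force: 78.3
```

Call:
send_rows(
  steps=[
    [[0,0,0.3],[0,0,0]],
    [[0,0,0.9],[0,0,0]],
    [[0,0,1.6],[0,0,0]],
    [[0,0,2.4],[0,0,0]],
    [[0,0,3.3],[0,0,0]],
    [[0,0,4.2],[0,0,0]],
    [[0,0,5.2],[0,0,0]],
    [[0,0,6.0],[0,0,0]],
    [[0,0,6.4],[0,0,0]],
    [[0,0,6.4],[0,0,0]],
  ],
)

```text
time: 7.32
tool_pos: [518.9, -278.9, 292.4]
tcp_rot: [-180.0, 0.1, 165.9]
ft_force: [0.4, -0.0, -3.0]
finger_gap: 8.9
grip_force: 77.8
```

Call:
send_rows(
  steps=[
    [[0,1.0,0],[0,0,0.06]],
    [[0,2.5,0],[0,0,0.14]],
    [[0,3.6,0],[0,0,0.23]],
    [[0,4.2,0],[0,0,0.23]],
    [[0,4.3,0],[0,0,0.23]],
    [[0,4.3,0],[0,0,0.23]],
    [[0,4.3,0],[0,0,0.23]],
  ],
)

```text
time: 8.2
tool_pos: [518.5, -150.7, 290.9]
tcp_rot: [-180.0, -0.0, 178.9]
ft_force: [-0.1, 0.7, -2.0]
finger_gap: 9.5
grip_force: 78.2
```

```bash
python3 - <<'E'
from h import *
s=snapshot("wrist"); save(s,"w3"); st=sense(); print(st["tool_pos"],st["tcp_rot"],st["ft_force"],st["finger_gap"])
import pickle; pickle.dump(s,open("w3.pkl","wb")); pickle.dump(snapshot("top"),open("t3.pkl","wb"))
E
```

```text
[ 518.47936449 -150.70427311  290.92020583] [-1.79989053e+02 -1.57292086e-02  1.78942927e+02] [ 0.34307955 -0.22077546 -1.59747743] 8.732587544715056
```

View pics/w3.png

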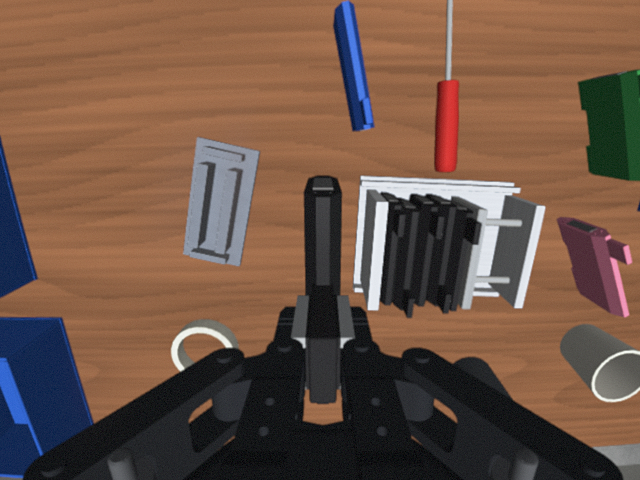

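The cassette hangs upright between the fingers at about (322,180)-(322,400). The rack is at (355-545, 180-310), with the rigid wall at about (375,250) and the follower at about (480,255). I'll overlay a rack model on it.

```bash
cat > ov.py <<'E'
from h import *
import pickle
def rackov(s,c,x,y,a,k,off,row=(-61,-43,-25,-7,11)):
    D=lambda P,col:draw(c,s,T(x,y,a,P),col,k,off)
    D([[p[0],p[1],p[2]] for p in box(0,130,0,8,16)],(255,255,0)) if 0 else None
    D([[p[0],p[1]-70,p[2]] for p in box(0,110,0,91,92)],(0,255,0))
    for i,r in enumerate(row):
        D([[p[0],p[1]+r,p[2]] for p in box(0,110,6,92,93)],(0,0,255))
        D([[p[0],p[1]+r,p[2]] for p in box(40*(-1)**(i+1),22,6,93,117)],(0,255,255))
E
python3 - <<'E'
from ov import *
s=pickle.load(open("w3.pkl","rb")); k=4; off=np.array([350,172])
c=cv2.resize(s["img"][172:322,350:550,::-1],None,fx=k,fy=k,interpolation=cv2.INTER_CUBIC)
rackov(s,c,574,-14,np.radians(-1),k,off); cv2.imwrite("pics/w3c.png",c)
# top0 lip outer corners at z=16
import cv2
class _:pass
t=pickle.load(open("t3.pkl","rb"))
for uv in ((281,222),(383,222),(383,292),(281,292)): print(onz(t,uv,16)[:2])
E
```

```text
[644.8231631   81.17485654]
[ 638.86570296 -112.7136342 ]
[ 505.79145431 -106.33487624]
[511.53131151  83.10580583]
```

View pics/w3c.png

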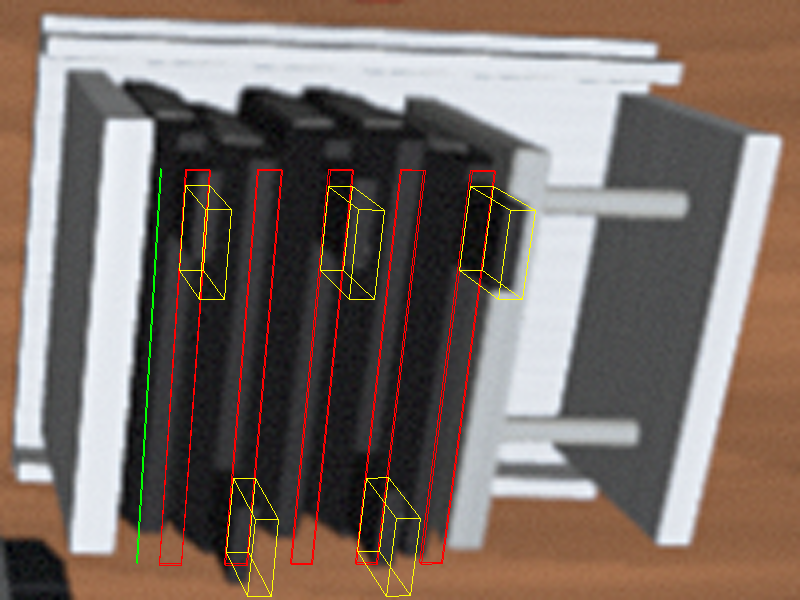

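```bash
python3 - <<'E'
from ov import *
np.set_printoptions(precision=1,suppress=True)
s=pickle.load(open("w3.pkl","rb")); off=np.array([350,172])
L=lambda p,z:onz(s,off+np.array(p)/4-.125,z)[:2]
for n,p,q,z in (("wall",(154,120),(116,552),92),("walltopouter",(106,118),(70,550),92),("r1",(178,115),(150,530),93),("foll?",(548,155),(482,548),92),("lipnear",(45,50),(680,75),16),("endwall+",(780,140),(690,545),92)):
    a,b=L(p,z),L(q,z); d=b-a; print(n,a,b,np.linalg.norm(d),np.degrees(np.arctan2(d[1],d[0])))
t=cv2.cvtColor(s["img"],cv2.COLOR_RGB2GRAY)
for r in (212,222,232,242,252,262,272,282,292): print(r,list(t[r,376:490:1]))
E
```

```text
wall [505.7 -85. ] [624.5 -90.5] 118.90206272525137 -2.6732710670208157
walltopouter [505.  -96.8] [ 623.6 -103.1] 118.75102980862893 -3.017525203051949
r1 [504.4 -79.3] [617.5 -81.7] 113.12985571998296 -1.219252157254675
foll? [515.9  14.6] [625.6  10.4] 109.8094424735504 -2.222803495982687
lipnear [ 498.7 -104. ] [508.5  89.1] 193.28509491217847 87.10771780587213
endwall+ [512.7  74.2] [626.3  69.2] 113.71534660943132 -2.5611632438891037
212 [np.uint8(230), np.uint8(240), np.uint8(237), np.uint8(234), np.uint8(233), np.uint8(231), np.uint8(231), np.uint8(230), np.uint8(233), np.uint8(236), np.uint8(234), np.uint8(172), np.uint8(75), np.uint8(24), np.uint8(28), np.uint8(26), np.uint8(25), np.uint8(24), np.uint8(15), np.uint8(20), np.uint8(22), np.uint8(23), np.uint8(21), np.uint8(21), np.uint8(24), np.uint8(21), np.uint8(17), np.uint8(31), np.uint8(21), np.uint8(24), np.uint8(28), np.uint8(28), np.uint8(25), np.uint8(23), np.uint8(28), np.uint8(27), np.uint8(39), np.uint8(55), np.uint8(55), np.uint8(57), np.uint8(50), np.uint8(50), np.uint8(45), np.uint8(37), np.uint8(26), np.uint8(
[... 13279 characters left out ...]
), np.uint8(16), np.uint8(24), np.uint8(17), np.uint8(22), np.uint8(29), np.uint8(24), np.uint8(22), np.uint8(23), np.uint8(25), np.uint8(31), np.uint8(22), np.uint8(35), np.uint8(45), np.uint8(54), np.uint8(53), np.uint8(52), np.uint8(58), np.uint8(56), np.uint8(60), np.uint8(58), np.uint8(57), np.uint8(72), np.uint8(126), np.uint8(178), np.uint8(192), np.uint8(190), np.uint8(190), np.uint8(185), np.uint8(186), np.uint8(183), np.uint8(194), np.uint8(215), np.uint8(228), np.uint8(227), np.uint8(223), np.uint8(224), np.uint8(218), np.uint8(215), np.uint8(211), np.uint8(204), np.uint8(202), np.uint8(203), np.uint8(198), np.uint8(198), np.uint8(199), np.uint8(193), np.uint8(191), np.uint8(189)]
```

```bash
python3 - <<'E'
from ov import *
np.set_printoptions(precision=1,suppress=True)
s=pickle.load(open("w3.pkl","rb"))
R={"r2":{242:36,252:34.8,262:33.4,272:32.2,282:31},"r3":{242:53.6,252:52.4,262:51,272:49.3,282:48}}
M=[]
for n,d in R.items():
    P=np.array([onz(s,(376+c,r),93)[:2] for r,c in d.items()]); f=np.polyfit(P[:,0],P[:,1],1); M.append(f)
    print(n,np.degrees(np.arctan(f[0])),np.polyval(f,569),P[:,0])
f=np.mean(M,0); print("gap y at 569",np.polyval(f,569),np.degrees(np.arctan(f[0])))
E
```

```text
r2 -3.376701884300601 -60.671413730558044 [547.3 558.  569.  580.1 591.5]
r3 -3.4301086366202997 -42.45396041006354 [547.6 558.3 569.3 580.5 591.9]
gap y at 569 -51.562687070310794 -3.403406000597297
```

Call:
send_rows(
  steps=[
    [[0.8,1.0,0],[0,0,-0.034]],
    [[1.4,2.2,0],[0,0,-0.034]],
    [[1.68,3.0,0],[0,0,-0.034]],
    [[1.68,3.3,-0.6],[0,0,-0.034]],
    [[1.68,3.3,-1.5],[0,0,-0.034]],
    [[1.68,3.3,-1.87],[0,0,-0.034]],
    [[1.68,3.3,-1.87],[0,0,-0.034]],
    [[1.68,3.3,-1.87],[0,0,-0.034]],
  ],
)

```text
time: 9.3
tool_pos: [569.3, -51.3, 236.0]
tcp_rot: [-180.0, 0.1, 177.0]
ft_force: [0.4, 0.9, -1.4]
finger_gap: 9.4
grip_force: 78.3
```

```bash
python3 - <<'E'
from ov import *
s=snapshot("wrist"); st=sense(); p=st["tool_pos"];print(p,st["tcp_rot"],st["ft_force"]); pickle.dump(s,open("w4.pkl","wb"))
k=3;off=np.array([200,60]);c=cv2.resize(s["img"][60:260,200:460,::-1],None,fx=k,fy=k,interpolation=cv2.INTER_CUBIC)
a=np.radians(st["tcp_rot"][2]-180); zb=p[2]-91.3
draw(c,s,T(p[0],p[1],a,box(0,110,6,zb,zb)),(0,0,255),k,off)
ar=np.radians(-3); rx=np.cos(ar);
draw(c,s,[[569+u*np.cos(ar)-v*np.sin(ar),-51.6+u*np.sin(ar)+v*np.cos(ar),93] for u,v in [(55,6),(55,-6),(-55,-6),(-55,6)]*2],(0,255,0),k,off)
cv2.imwrite("pics/w4c.png",c)
E
```

```text
[569.52430375 -51.20876629 236.26376761] [-1.79982667e+02  1.10812784e-01  1.77058531e+02] [ 1.0153943   0.19507784 -1.26472697]
```

View pics/w4c.png

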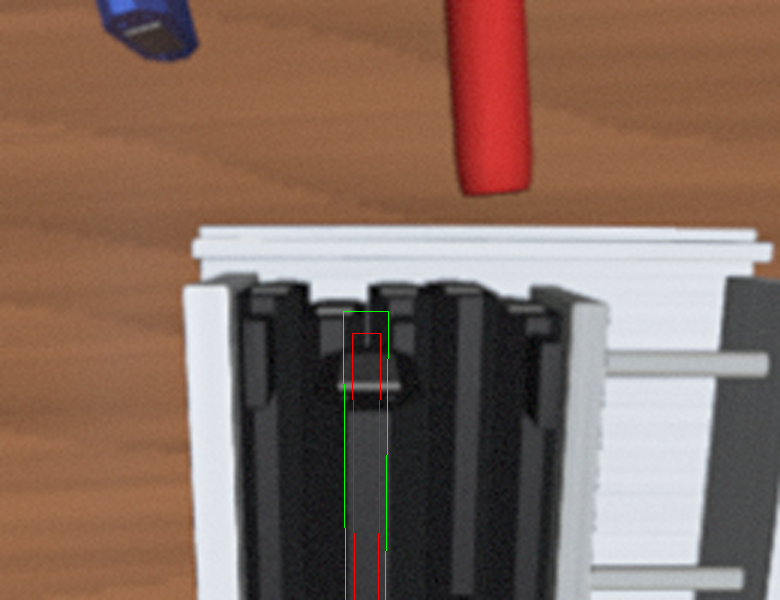

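```bash
python3 - <<'E'
from ov import *
np.set_printoptions(precision=1,suppress=True)
s=pickle.load(open("w4.pkl","rb")); off=np.array([200,60])
L=lambda p,z:onz(s,off+np.array(p)/3-.17,z)[:2]
for n,p,z in (("lipin",(210,258),16),("lipin",(480,260),16),("lipin",(750,262),16),("lipout",(480,241),16),("base?",(480,229),8),("base?",(480,229),0),("foot",(366,347),145),("topbevel",(370,385),145+85),("ridge2",(340,310),93),("ridge3",(395,290),93),("wallnear",(210,287),92),("foll",(590,303),92)):
    print(n,L(p,z))
t=cv2.cvtColor(s["img"],cv2.COLOR_RGB2GRAY)
print([int(v) for v in t[130:152,360]]); print([int(v) for v in t[150:205,322]])
E
```

```text
lipin [500.5 -99.9]
lipin [505.7 -10.1]
lipin [510.4  80.5]
lipout [499.6 -10. ]
base? [495.9  -9.1]
base? [496.   -8.3]
foot [517.8 -48.5]
topbevel [513.4 -47.5]
ridge2 [513.7 -55.3]
ridge3 [509.2 -40.5]
wallnear [506.  -89.4]
foll [515.2  11.3]
[98, 95, 97, 91, 108, 166, 221, 224, 216, 197, 197, 220, 226, 227, 226, 213, 211, 219, 222, 223, 224, 222]
[222, 218, 224, 222, 201, 169, 149, 149, 152, 148, 115, 76, 60, 66, 60, 69, 65, 64, 69, 68, 68, 65, 69, 72, 61, 46, 18, 33, 43, 51, 48, 48, 56, 48, 46, 49, 48, 85, 125, 98, 51, 22, 11, 22, 23, 16, 32, 54, 64, 70, 65, 71, 69, 65, 66]
```

The held foot (crop 366,347) lines up with the groove between the ridges of row2 (340,310) and row3 (395,290). The lip inner edge puts the rack middle at x≈569. I'll descend to just above contact.

Call:
send_rows(
  steps=[
    [[0,0,-0.4],[0,0,0]],
    [[0,0,-0.9],[0,0,0]],
    [[0,0,-1.3],[0,0,0]],
    [[0,0,-1.6],[0,0,0]],
    [[0,0,-1.75],[0,0,0]],
    [[0,0,-1.85],[0,0,0]],
    [[0,0,-1.9],[0,0,0]],
    [[0,0,-1.9],[0,0,0]],
  ],
)

```text
time: 10.35
tool_pos: [569.1, -50.7, 178.1]
tcp_rot: [180.0, 0.0, 177.1]
ft_force: [1.0, 0.1, -1.8]
finger_gap: 9.0
grip_force: 78.7
```

Call:
send_rows(
  steps=[
    [[0,0.01,-0.06],[0,0,0]],
    [[0,0.02,-0.12],[0,0,0]],
    [[0,0.06,-0.18],[0,0,0]],
    [[0,0.09,-0.24],[0,0,0]],
    [[0,0.11,-0.3],[0,0,0]],
    [[0,0.11,-0.3],[0,0,0]],
  ],
)

```text
time: 11.1
tool_pos: [569.2, -48.2, 169.1]
tcp_rot: [-179.9, 0.0, 177.1]
ft_force: [1.2, -4.9, 0.4]
finger_gap: 9.3
grip_force: 78.8
```

Call:
send_rows(
  steps=[
    [[0,0.01,-0.06],[0,0,0]],
    [[0,0.03,-0.12],[0,0,0]],
    [[0,0.05,-0.18],[0,0,0]],
    [[0,0.07,-0.24],[0,0,0]],
    [[0,0.09,-0.3],[0,0,0]],
    [[0,0.11,-0.36],[0,0,0]],
    [[0,0.13,-0.42],[0,0,0]],
    [[0,0.15,-0.48],[0,0,0]],
    [[0,0.16,-0.53],[0,0,0]],
    [[0,0.16,-0.53],[0,0,0]],
  ],
)

```text
time: 12.35
tool_pos: [569.2, -43.3, 153.2]
tcp_rot: [-179.9, 0.0, 177.1]
ft_force: [-0.3, -5.0, 1.9]
finger_gap: 9.3
grip_force: 78.9
```

Call:
send_rows(
  steps=[
    [[0,0,-0.08],[0,0,0]],
    [[0,0,-0.17],[0,0,0]],
    [[0,0,-0.26],[0,0,0]],
    [[0,0,-0.35],[0,0,0]],
    [[0,0,-0.44],[0,0,0]],
    [[0,0,-0.53],[0,0,0]],
    [[0,0,-0.62],[0,0,0]],
    [[0,0,-0.7],[0,0,0]],
    [[0,0,-0.75],[0,0,0]],
    [[0,0,-0.75],[0,0,0]],
  ],
)

```text
time: 13.6
tool_pos: [569.5, -43.3, 131.2]
tcp_rot: [-179.9, 0.1, 177.1]
ft_force: [0.4, -6.1, 3.5]
finger_gap: 8.9
grip_force: 79.3
```

Call:
send_rows(
  steps=[
    [[0,0,-0.07],[0,0,0]],
    [[0,0,-0.15],[0,0,0]],
    [[0,0,-0.23],[0,0,0]],
    [[0,0,-0.31],[0,0,0]],
    [[0,0,-0.39],[0,0,0]],
    [[0,0,-0.46],[0,0,0]],
    [[0,0,-0.52],[0,0,0]],
    [[0,0,-0.57],[0,0,0]],
    [[0,0,-0.57],[0,0,0]],
  ],
)

```text
time: 14.72
tool_pos: [568.7, -42.9, 113.0]
tcp_rot: [-180.0, -0.0, 177.1]
ft_force: [0.9, -5.5, -2.0]
finger_gap: 9.2
grip_force: 78.8
```

Call:
send_rows(
  steps=[
    [[0,0,-0.03],[0,0,0]],
    [[0,0,-0.06],[0,0,0]],
    [[0,0,-0.06],[0,0,0]],
  ],
)

```text
time: 15.1
tool_pos: [568.6, -42.9, 111.2]
tcp_rot: [-180.0, -0.0, 177.1]
ft_force: [-0.0, -5.8, -1.9]
finger_gap: 9.3
grip_force: 78.8
```

Call:
send_rows(
  steps=[
    [[0,0,-0.03],[0,0,0]],
    [[0,0,-0.06],[0,0,0]],
    [[0,0,-0.06],[0,0,0]],
  ],
)

```text
time: 15.48
tool_pos: [568.6, -42.9, 109.4]
tcp_rot: [-180.0, -0.0, 177.1]
ft_force: [-0.4, -5.1, -2.0]
finger_gap: 9.1
grip_force: 78.8
```

Call:
send_rows(
  steps=[
    [[0,0,-0.02],[0,0,0]],
    [[0,0,-0.04],[0,0,0]],
    [[0,0,-0.04],[0,0,0]],
  ],
)

```text
time: 15.85
tool_pos: [568.6, -43.0, 108.2]
tcp_rot: [-180.0, -0.0, 177.1]
ft_force: [0.6, -5.2, -1.6]
finger_gap: 8.9
grip_force: 78.8
```

Call:
send_rows(
  steps=[
    [[0,0,-0.02],[0,0,0]],
    [[0,0,-0.04],[0,0,0]],
    [[0,0,-0.04],[0,0,0]],
  ],
)

```text
time: 16.23
tool_pos: [568.6, -43.0, 107.1]
tcp_rot: [-180.0, -0.0, 177.1]
ft_force: [-0.2, -5.6, -1.6]
finger_gap: 9.3
grip_force: 78.8
```

Call:
send_rows(
  steps=[
    [[0,0,-0.02],[0,0,0]],
    [[0,0,-0.04],[0,0,0]],
    [[0,0,-0.04],[0,0,0]],
  ],
)

```text
time: 16.6
tool_pos: [568.8, -43.0, 106.3]
tcp_rot: [-180.0, -0.0, 177.1]
ft_force: [-0.8, -4.7, 2.0]
finger_gap: 9.0
grip_force: 79.5
```

Call:
send_rows(
  steps=[
    [[0,0,-0.02],[0,0,0]],
    [[0,0,-0.03],[0,0,0]],
    [[0,0,-0.03],[0,0,0]],
  ],
)

```text
time: 16.98
tool_pos: [569.0, -43.0, 106.3]
tcp_rot: [-180.0, 0.0, 177.1]
ft_force: [-2.7, -4.9, 7.2]
finger_gap: 9.3
grip_force: 80.2
```

Call:
send_rows(
  steps=[
    [[0,0,-0.02],[0,0,0]],
    [[0,0,-0.02],[0,0,0]],
    [[0,0,-0.02],[0,0,0]],
    [[0,0,-0.02],[0,0,0]],
  ],
)

```text
time: 17.48
tool_pos: [569.2, -43.1, 106.2]
tcp_rot: [-180.0, 0.0, 177.1]
ft_force: [-4.2, -5.0, 11.5]
finger_gap: 9.0
grip_force: 80.8
```

Call:
send_rows(
  steps=[
    [[0,-0.02,0.03],[0,0,0]],
    [[0,-0.03,0.05],[0,0,0]],
    [[0,-0.03,0.05],[0,0,0]],
  ],
)

```text
time: 17.85
tool_pos: [569.0, -43.4, 106.3]
tcp_rot: [180.0, 0.0, 177.1]
ft_force: [-1.6, -2.2, 3.2]
finger_gap: 9.1
grip_force: 79.5
```

Call:
send_rows(
  steps=[
    [[0,0,0],[0,0,0]],
    [[0,0,0],[0,0,0]],
    [[0,0,0],[0,0,0]],
    [[0,0,0],[0,0,0]],
    [[0,0,0],[0,0,0]],
    [[0,0,0],[0,0,0]],
  ],
  fingers=0.6,
)

```text
time: 18.6
tool_pos: [568.9, -43.5, 106.3]
tcp_rot: [180.0, -0.0, 177.1]
ft_force: [0.3, -1.2, 0.2]
finger_gap: 34.3
grip_force: 0.0
```

Released. I'll retreat straight up and then back for a look.

Call:
send_rows(
  steps=[
    [[0,0,0.3],[0,0,0]],
    [[0,0,0.8],[0,0,0]],
    [[0,0,1.6],[0,0,0]],
    [[0,0,2.6],[0,0,0]],
    [[-0.6,0,3.8],[0,0,0]],
    [[-1.6,0,5.0],[0,0,0]],
    [[-2.2,0,6.0],[0,0,0]],
    [[-2.2,0,6.0],[0,0,0]],
    [[-2.2,0,6.0],[0,0,0]],
  ],
)

```text
time: 19.73
tool_pos: [503.1, -43.5, 286.6]
tcp_rot: [-180.0, 0.1, 177.1]
ft_force: [0.5, 0.4, -0.3]
finger_gap: 34.2
grip_force: 0.0
```

```bash
python3 - <<'E'
from ov import *
s=snapshot("wrist"); st=sense(); print(st["tool_pos"],st["ft_force"])
w=s["img"]; c=cv2.resize(w[150:420,180:540,::-1],(800,600),interpolation=cv2.INTER_CUBIC)
t=snapshot("side")["img"][200:330,260:430,::-1]; t=cv2.resize(t,(784,600),interpolation=cv2.INTER_CUBIC)
cv2.imwrite("pics/end_w.png",c); cv2.imwrite("pics/end_s.png",t)
E
```

```text
[502.87434985 -43.43161846 285.65922538] [ 0.26134721 -0.17334886  0.20092126]
```

View pics/end_w.png

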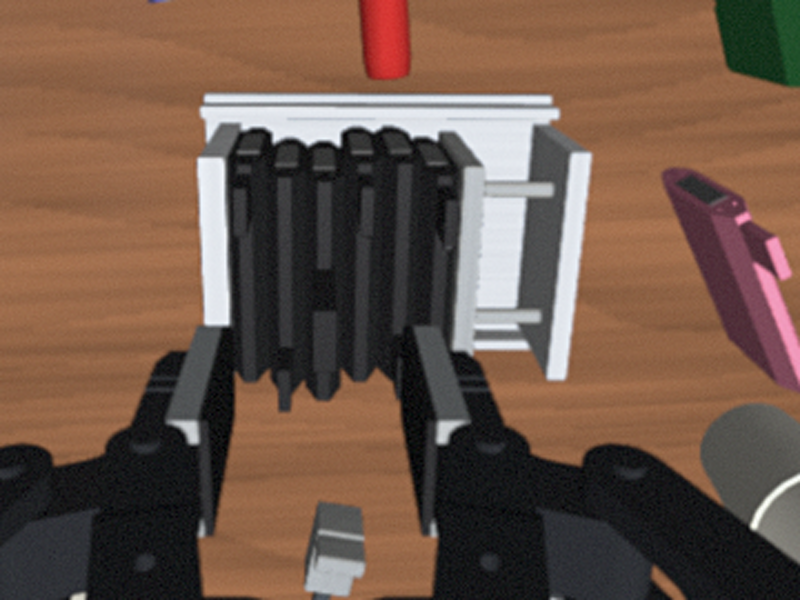

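View pics/end_s.png

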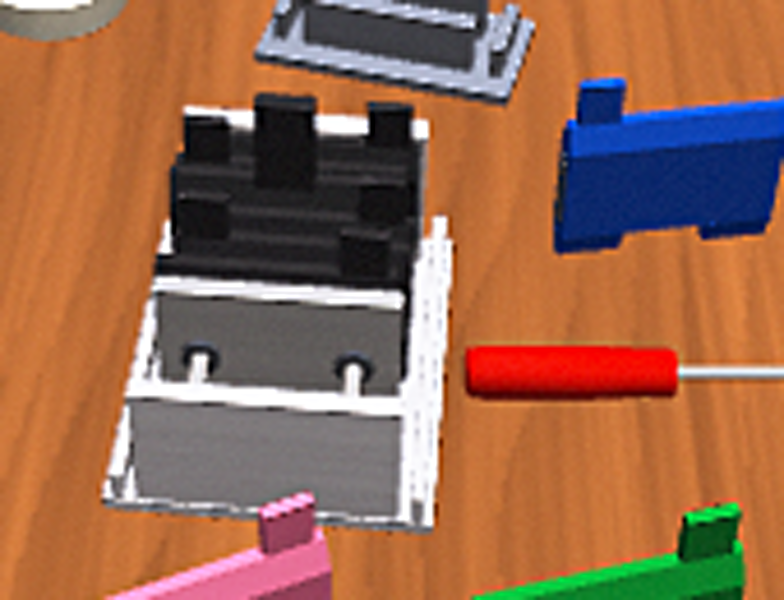

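The wrist view shows the cassette third in the row at (323,250), parallel to its neighbours, with nothing toppled. The side view shows its tall tab at (285,140), upright and in the middle. I'll check x numerically before handing in.

```bash
python3 - <<'E'
from ov import *
s=snapshot("wrist")
f=lambda u,v,z:onz(s,(180+u*.45,150+v*.45),z)[:2].round(1)
print("cas near",f(325,152,100),"far",f(323,392,95),"r3",f(357,140,93),"r2",f(288,148,93),"r2 tab",f(285,400,117),"lip in",f(330,119,16),f(540,121,16))
E
```

```text
cas near [502.2 -39.1] far [622.5 -45.6] r3 [499.2 -24.8] r2 [501.3 -55.2] r2 tab [612.7 -62.6] lip in [504.1 -35.6] [510.6  77.1]
```

```bash
python3 -c "
from bench import order; print(order.hand_in())"
```

```text
the job is handed in; nothing more can be done
None
```

I pressed the black cassette down onto the rail between row2 and row3, released it, and handed the job in; the interface gave no verdict. In the last pictures it stands upright and parallel to its neighbours. Its lengthwise position was less certain: the final check in x was noisy, and I relied on the gripper's position, which put it about 1 mm from the rack's middle.

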